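# Tighten the red cell to the wrench's click

### The arm

A 6-joint arm with a two-finger parallel gripper is mounted at the origin on a cart in front of the work surface, level with it; the furniture and walls round the work are solid. World frame = base frame: x ahead of the robot, y to its left, z up, the work surface at z = 0. Lengths are in mm, angles in rad, forces in N, time in s.
With the tool pointing down it reaches from about 300 to 750 mm from the base axis. Payload 8.5 kg.
Tool frame: the origin (TCP) lies between the finger pads; the fingertips stand 11 mm ahead of it and the grasp point (between the pads) lies 8 mm behind it; z points along the fingers, y is the line along which they close (so a half turn about z gives the same grasp; the last joint's range is limited). The gripper opens to 85 mm and grips with 20 to 120 N. Pads are 22 mm wide; open, the fingers measure 114 mm over their backs; the gripper's body (76 mm by 85 mm) begins 54 mm behind the grasp point. The pads swing forward as they close: fully open they stand 13 mm farther back than shut.
Start: joints at [-1.526, 0.381, 1.297, -0, 1.464, -0.215], TCP at [141.283, -531.526, 242.322] pointing down, gripper open.
Joint ranges: [-3.11, 3.11], [-0.89, 2.33], [0.22, 2.48], [-1.42, 4.56], [0.17, 2.85], [-2.88, 2.88]. Speed limits (rad/s): [2.39, 2.39, 3.14, 3.14, 3.14, 3.14].

### API

Orientations are given as a unit quaternion [x, y, z, w].
In Python, from bench import sensors, cams, ticket gives the robot as it stands.
- The arm moves only by the tool step_arm, never from a script. Its argument "plan" is a list of rows, each a list of 7 numbers: the shift along the tool's x, y, z as a fraction of full scale, then the turn, a rotation vector about the tool's x, y, z as a fraction of full scale, then the finger opening in mm, from 0 to 85.4. In form: [[dx, dy, dz, ax, ay, az, gripper], ...]. A call has exactly 10 rows; each row shifts and turns the commanded pose from where the row before left it, along the tool's axes as they then stand; what a row does not reach is not made up. Full scale, the value 1, is 2 cm for a shift and 1.5 rad for a turn. A row lasts 1/12 s, in which the tool goes at most 41.7 mm and 7.16 degrees, less where a joint would pass 70% of its speed; a pose out of reach is approached as far as the arm can. A call with a number of a shift or a turn outside -1 to 1 is refused whole. A call with a gripper value outside its range is refused whole. The fingers move at their own pace and stop on an object; "newtons" is the grip in N (left out, the last holds). Time passes only in rows, so rows that do not move let the fingers close, or fill a call up. It gives the time, the measured TCP pose, the force, the opening and the grip force at its end, in the units of the state.
- sensors.state(): the state, without advancing time (a new reading comes with each control period).
- cams.snapshot(name): name is "scene" or "top" or "wrist"; returns the picture (420x560x3 uint8, red, green, blue); there is no depth.
- cams.camera_params(name): a dict with "fx", "fy", "cx", "cy" (pixels), "rvec" (rotation vector, rad) and "tvec" (3), from world to camera coordinates, as OpenCV has them; the wrist camera has in their place "tool_from_camera" (4x4, takes a point from camera to tool coordinates, whose origin is the TCP and whose axes are the flange's). Camera axes: x right, y down, z forward; pixel columns grow to the right and rows downward; lengths in mm; the calibration is good to about 2 mm. A picture is of the moment at which its call begins: read the wrist's pose just before it. camera_params takes no time and is no camera call.
- ticket.job_done(): hands the job in; it is judged then, once.
The state is a dict: "time": time; "q": joint angles; "joint_velocities": joint speeds; "joint_efforts": joint torques, N m; "tool_pos": TCP position; "tcp_rot": TCP orientation; "contact_force": force on the tool from outside, world axes, zero at the start; "ft_torque": the same for the moment, N m; "gripper_width": finger opening in mm; "finger_force": force on a finger pad.
Only numpy, scipy, OpenCV 4.12 (cv2) and the standard library are available. Lean on these libraries where they do the work, as an engineer would, in place of code of your own. Each camera call takes 0.05 s, during which the arm holds its last target. There are 200 camera calls.

### The job

The red-capped pressure cell is ready to be closed: turn the torque wrench that sits on its screw clockwise (seen from above) until it clicks, that is, its handle breaks over and swings out from under the yellow pointer on its head; then stop at once, well before the end of the break-over travel, and let go, leaving the screw home. Leave the blue-capped cell and its wrench alone.

Things in the scene. Friction and masses are not known exactly. Their poses are not given: they have to be found in the camera images.
- red_grip (a point): Torque wrench on the red-capped cell (bolted down, 96 mm square foot, cap 82 mm across). Wrench 235 mm long, level, already on the cell's upright central screw, stays on it. Point: middle of its black round rubber grip (94 mm long, 26 mm thick), 82 mm above the bench, free below. x axis: along the handle to the screw, whose axis, about which it all turns, is 160 mm away along +x.
- red_screw (a joint): Turn of the red cell's screw and wrench (rad), growing clockwise seen from above: 0 is home, at a firm stop; it starts 0.12 to 0.45 short of home (negative). Turning it takes about 0.35 N m (2 to 3 N at the grip); it stays where it is left.
- red_click (a joint): Break-over of the red wrench (rad): angle of its handle clockwise from the yellow pointer on its head (which turns with the screw), about the same axis; 0 while in line. With the screw home it breaks over at about 1.65 N m (10 N at the grip), eases to half by 0.2, and stays as left. End of travel 0.4; broken over from 0.06, overrun above 0.3.
- blue_grip (a point): Middle of the rubber grip of the like wrench on the second, blue-capped cell, 82 mm above the bench, x axis along the handle to its screw. Not to be moved.

How it is judged (in metres and radians):
At the end, for the whole second after the job is handed in: The red cell's screw is home (within 0.06 rad), its wrench has broken over (handle 0.06 to 0.30 rad past its pointer) and is at rest, and the blue cell's wrench has not been moved by 20 mm or more (value of joint red_screw above -0.06 rad and value of joint red_click between 0.06 and 0.3 rad and velocity of joint red_click below 0.05 rad/s and distance of blue_grip from where it was at the start of the episode below 0.02 m); the robot touches nothing.
It fails at once if the red cell's wrench is pushed on after the click, over 0.30 rad past its pointer (value of joint red_click above 0.3 rad).
It fails at once if the blue cell's wrench is moved by more than 20 mm (distance of blue_grip from where it was at the start of the episode above 0.02 m).
It also fails if it takes over 38 s, if anything falls off the work surface, if the arm or the gripper's body presses on something with over 40 N, if the wrist force passes 120 N, or if a joint passes its speed limit or range.

## Working session

There is one attempt and no reset: what is moved stays moved. The work goes in short steps, Python scripts to look and compute and a tool call to move; the robot and the scene stay as the last step left them, time stands still between calls to the robot, and variables do not carry over. Pictures are saved under pics/ and viewed, at most 10 in all, crops included, and the job is handed in when it is done.

Besides the shell and the picture viewer there is one more tool, called as name(argument=value, ...), one argument or row to a line, values as JSON. step_arm: Moves the arm, as the interface text tells. Its arguments: {"type":"object","properties":{"plan":{"type":"array"},"newtons":{"type":"number"}},"required":["plan"]}

```bash
mkdir -p pics; cat > h.py <<'E'
import numpy as np, cv2
from bench import sensors, cams, ticket
def ray(cam,uv,z):
    p=cams.camera_params(cam); R=cv2.Rodrigues(np.array(p["rvec"],float))[0]; t=np.array(p["tvec"],float).ravel()
    d=R.T@np.array([(uv[0]-p["cx"])/p["fx"],(uv[1]-p["cy"])/p["fy"],1]); c=-R.T@t
    return c+d*(z-c[2])/d[2]
def save(cam,n):
    im=cams.snapshot(cam); cv2.imwrite(f"pics/{n}.png",im[:,:,::-1]); return im
E
python3 - <<'E'
from h import *
s=sensors.state(); print(s)
save("top","top1"); save("scene","scene1")
E
```

```text
{'time': 0.0, 'q': array([-1.52628827e+00,  3.81184767e-01,  1.29825788e+00, -4.15493411e-06,
        1.46362043e+00, -2.15316918e-01]), 'joint_velocities': array([-8.30328164e-04, -1.06928600e-03, -9.33211264e-05, -1.14289808e-03,
        1.74782631e-03,  1.07420766e-03]), 'joint_efforts': array([ 3.90801624e-04, -4.48468995e+01, -2.31277710e+01, -2.08587180e-04,
        4.86823948e-03, -1.03787690e-05]), 'tool_pos': array([ 141.27612639, -531.25303125,  241.7187774 ]), 'tcp_rot': array([ 9.91572937e-01,  1.29547557e-01,  6.06561926e-05, -7.32708407e-04]), 'contact_force': array([ 0.25700497, -0.87183129,  0.70155726]), 'ft_torque': array([-0.05947698,  0.03045043, -0.03525365]), 'finger_force': 0.0, 'gripper_width': 85.43227829274454}
```

View pics/top1.png

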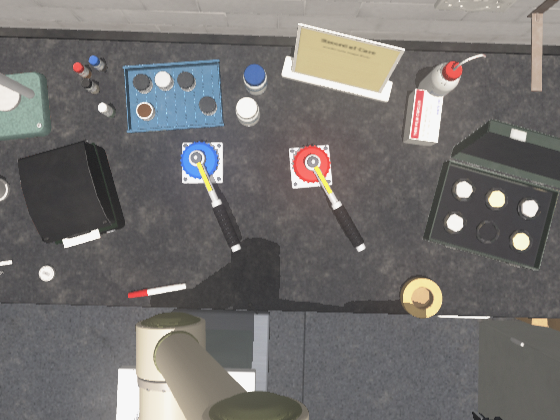

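View pics/scene1.png

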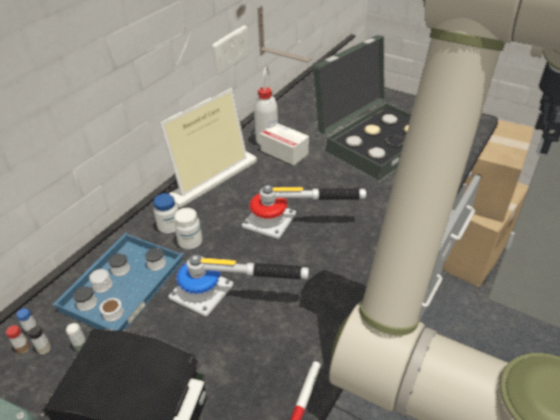

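The top view shows the red wrench's head near (313,162) and its grip from about (334,205) to (360,247). The blue wrench runs parallel to it, about 115 px to the left. I'll zoom in to refine these positions.

```bash
python3 - <<'E'
from h import *
im=cv2.imread("pics/top1.png")
c=im[135:265,280:400]; cv2.imwrite("pics/c1.png",cv2.resize(c,None,fx=4.5,fy=4.5,interpolation=cv2.INTER_CUBIC))
hsv=cv2.cvtColor(im,cv2.COLOR_BGR2HSV)
m=cv2.inRange(hsv,(22,120,120),(35,255,255)); m[:, :290]=0;m[:,360:]=0;m[:140]=0;m[230:]=0
p=np.argwhere(m)[:,::-1].astype(np.float32); print(len(p),p.mean(0),cv2.fitLine(p,2,0,.01,.01).ravel())
for n,uv,z in [("screw",(313,162),82),("g1",(334,205),82),("g2",(360,247),82),("mid",(347.5,226),82),("blue screw",(197,159),82),("bluegripend",(237,248),82)]:
    print(n,ray("top",uv,z).round(1))
pp=cams.camera_params("top");print(pp)
E
```

```text
121 [322.66943 179.44627] [  0.49953368   0.86629444 322.66943    179.44627   ]
screw [ 632.9 -276.7   82. ]
g1 [ 539.8 -325.4   82. ]
g2 [ 449.7 -384.7   82. ]
mid [ 494.7 -356.2   82. ]
blue screw [631.4 -22.1  82. ]
bluegripend [ 439.5 -116.3   82. ]
{'fx': 496.9792137773963, 'fy': 496.9792137773963, 'cx': 284.5230340895466, 'cy': 204.07820638067318, 'rvec': array([ 2.24121642, -2.17350044,  0.05043475]), 'tvec': array([-234.05734418,  534.13966655, 1148.31985638])}
```

View pics/c1.png

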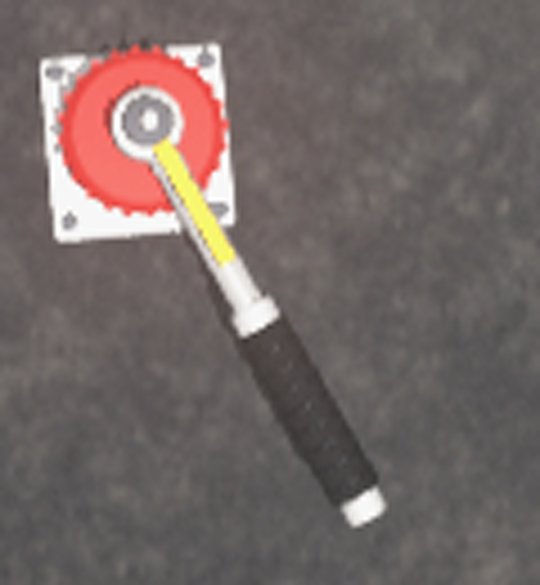

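Red grip middle is at about (494.5, -358, 82) and the screw at about (633, -277). That is 160.6 mm apart against the stated 160. I'll push the handle with closed fingers from the -y side, along tool -y. First I move to (520, -401).

step_arm(
  plan=[
    [1, -0.07, 0, 0, 0, 0, 0],
    [1, -0.07, 0, 0, 0, 0, 0],
    [1, -0.07, 0, 0, 0, 0, 0],
    [1, -0.07, 0, 0, 0, 0, 0],
    [1, -0.07, 0, 0, 0, 0, 0],
    [1, -0.07, 0, 0, 0, 0, 0],
    [1, -0.07, 0, 0, 0, 0, 0],
    [1, -0.07, 0, 0, 0, 0, 0],
    [1, -0.07, 0, 0, 0, 0, 0],
    [1, -0.07, 0, 0, 0, 0, 0],
  ],
  newtons=40,
)

```text
time: 0.93
tool_pos: [331.8, -466.1, 241.9]
tcp_rot: [0.992, 0.13, -0.0, -0.0]
contact_force: [-0.6, -0.4, -0.2]
gripper_width: 0.1
finger_force: 0.0
```

step_arm(
  plan=[
    [1, -0.07, 0.2, 0, 0, 0, 0],
    [1, -0.07, 0.2, 0, 0, 0, 0],
    [1, -0.07, 0.2, 0, 0, 0, 0],
    [1, -0.07, 0.2, 0, 0, 0, 0],
    [1, -0.07, 0.2, 0, 0, 0, 0],
    [1, -0.07, 0.2, 0, 0, 0, 0],
    [1, -0.07, 0.2, 0, 0, 0, 0],
    [1, -0.07, 0.2, 0, 0, 0, 0],
    [1, -0.07, 0.2, 0, 0, 0, 0],
    [1, -0.07, 0.2, 0, 0, 0, 0],
  ],
)

```text
time: 1.77
tool_pos: [521.5, -401.2, 201.6]
tcp_rot: [0.992, 0.13, -0.0, -0.0]
contact_force: [-0.2, 0.0, 0.4]
gripper_width: 0.2
finger_force: 0.0
```

```bash
python3 - <<'E'
from h import *
a=save("top","top2"); b=save("wrist","w2")
cv2.imwrite("pics/j2.png",cv2.resize(np.hstack([a,b])[:,:,::-1],(800,300)))
E
```

```text
(no output)
```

View pics/j2.png

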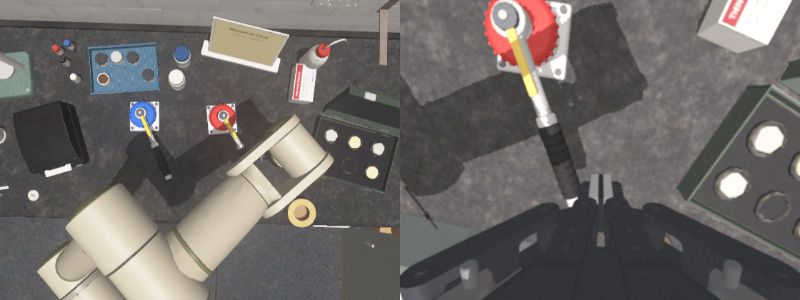

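Both cameras see the handle. In the wrist view the grip runs from about (203,171) to (241,276) and the pointer is visible. I'll check this against the top-camera estimate.

```bash
cat >> h.py <<'E'
from scipy.spatial.transform import Rotation as Ro
def wray(uv,z):
    s=sensors.state(); p=cams.camera_params("wrist"); T=np.array(p["tool_from_camera"])
    R=Ro.from_quat(s["tcp_rot"]).as_matrix(); c=R@T[:3,3]+s["tool_pos"]
    d=R@T[:3,:3]@np.array([(uv[0]-p["cx"])/p["fx"],(uv[1]-p["cy"])/p["fy"],1]); return c+d*(z-c[2])/d[2]
E
python3 - <<'E'
from h import *
for uv in [(203,171),(241,276),(222,223),(151,24)]: print(wray(uv,82).round(1))
print(cams.camera_params("wrist"))
E
```

```text
[ 536.2 -329.3   82. ]
[ 449.9 -382.    82. ]
[ 495.6 -354.3   82. ]
[ 633.7 -270.8   82. ]
{'fx': 299.8668932454271, 'fy': 299.8668932454271, 'cx': 280.77079749472233, 'cy': 209.30080899312867, 'tool_from_camera': array([[ 9.69401981e-05, -9.65024624e-01, -2.62159239e-01,
         6.66287834e+01],
       [ 9.99999991e-01,  1.17395244e-04, -6.23632565e-05,
         6.43599713e-01],
       [ 9.09583259e-05, -2.62159231e-01,  9.65024626e-01,
        -1.32134092e+02],
       [ 0.00000000e+00,  0.00000000e+00,  0.00000000e+00,
         1.00000000e+00]])}
```

step_arm(
  plan=[
    [0, 0, 0.72, 0, 0, 0, 0],
    [0, 0, 0.72, 0, 0, 0, 0],
    [0, 0, 0.72, 0, 0, 0, 0],
    [0, 0, 0.72, 0, 0, 0, 0],
    [0, 0, 0.72, 0, 0, 0, 0],
    [0, 0, 0.72, 0, 0, 0, 0],
    [0, 0, 0.72, 0, 0, 0, 0],
    [0, 0, 0.72, 0, 0, 0, 0],
    [0, 0, 0.72, 0, 0, 0, 0],
    [0, 0, 0, 0, 0, 0, 0],
  ],
)

```text
time: 2.7
tool_pos: [519.0, -401.1, 69.8]
tcp_rot: [0.992, 0.129, -0.002, -0.002]
contact_force: [-0.1, -0.1, -0.7]
gripper_width: 0.1
finger_force: 0.0
```

```bash
python3 - <<'E'
from h import *
save("wrist","w3")
E
```

```text
(no output)
```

View pics/w3.png

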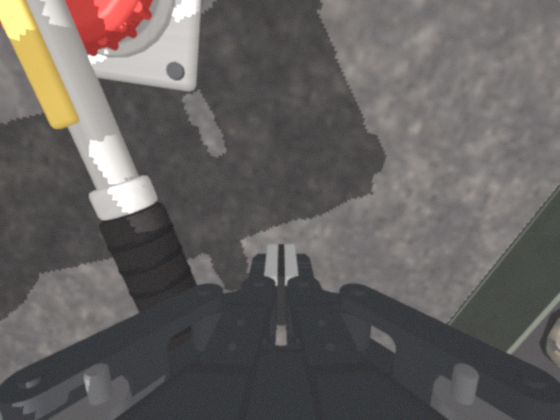

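step_arm(
  plan=[
    [-0.05, -0.09, 0, 0, 0, 0, 0],
    [-0.05, -0.09, 0, 0, 0, 0, 0],
    [-0.05, -0.09, 0, 0, 0, 0, 0],
    [-0.05, -0.09, 0, 0, 0, 0, 0],
    [-0.05, -0.09, 0, 0, 0, 0, 0],
    [-0.05, -0.09, 0, 0, 0, 0, 0],
    [-0.05, -0.09, 0, 0, 0, 0, 0],
    [-0.05, -0.09, 0, 0, 0, 0, 0],
    [-0.05, -0.09, 0, 0, 0, 0, 0],
    [-0.05, -0.09, 0, 0, 0, 0, 0],
  ],
)

```text
time: 3.58
tool_pos: [506.3, -386.7, 72.7]
tcp_rot: [0.992, 0.13, -0.0, -0.0]
contact_force: [0.2, 0.8, -0.9]
gripper_width: 0.1
finger_force: 0.0
```

step_arm(
  plan=[
    [-0.02, -0.05, 0, 0, 0, 0, 0],
    [-0.02, -0.05, 0, 0, 0, 0, 0],
    [-0.02, -0.05, 0, 0, 0, 0, 0],
    [-0.02, -0.05, 0, 0, 0, 0, 0],
    [-0.02, -0.05, 0, 0, 0, 0, 0],
    [-0.02, -0.05, 0, 0, 0, 0, 0],
    [-0.02, -0.05, 0, 0, 0, 0, 0],
    [-0.02, -0.05, 0, 0, 0, 0, 0],
    [-0.02, -0.05, 0, 0, 0, 0, 0],
    [-0.02, -0.05, 0, 0, 0, 0, 0],
  ],
)

```text
time: 4.42
tool_pos: [500.0, -378.1, 72.8]
tcp_rot: [0.992, 0.13, 0.0, 0.0]
contact_force: [1.4, -0.9, -0.7]
gripper_width: -0.4
finger_force: 1.0
```

```bash
cat >> h.py <<'E'
S=np.array([633.,-275.])
def meas(n):
    s=sensors.state(); im=save("wrist",n); hsv=cv2.cvtColor(im,cv2.COLOR_RGB2HSV)
    m=cv2.inRange(hsv,(18,120,90),(32,255,255))
    k,l,st,_=cv2.connectedComponentsWithStats(m); i=1+np.argmax(st[1:,4]); p=np.argwhere(l==i)[:,::-1]
    w=np.array([wray(q,88)[:2] for q in p[::4]],np.float32)
    v=cv2.fitLine(w,cv2.DIST_HUBER,0,.01,.01).ravel()
    r=s["tool_pos"][:2]-S
    print(n,"t",round(s["time"],2),"yellow n",len(p),"ptr deg",round(np.degrees(np.arctan2(v[1],v[0]))%180+180,2),"c",w.mean(0).round(1),
      "tool phase",round(np.degrees(np.arctan2(r[1],r[0]))%360,2),"rad",np.hypot(*r).round(1),"F",s["contact_force"].round(1))
E
python3 -c "
from h import *
meas('w4')"
```

```text
w4 t 4.42 yellow n 2555 ptr deg 209.56 c [ 577.3 -300. ] tool phase 217.8 rad 168.3 F [ 1.4 -0.9 -0.7]
```

step_arm(
  plan=[
    [-0.02, -0.05, 0, 0, 0, 0, 0],
    [-0.02, -0.05, 0, 0, 0, 0, 0],
    [-0.02, -0.05, 0, 0, 0, 0, 0],
    [-0.02, -0.05, 0, 0, 0, 0, 0],
    [-0.02, -0.05, 0, 0, 0, 0, 0],
    [-0.02, -0.05, 0, 0, 0, 0, 0],
    [-0.02, -0.05, 0, 0, 0, 0, 0],
    [-0.02, -0.05, 0, 0, 0, 0, 0],
    [-0.02, -0.05, 0, 0, 0, 0, 0],
    [-0.02, -0.05, 0, 0, 0, 0, 0],
  ],
)

```text
time: 5.3
tool_pos: [493.4, -369.6, 72.7]
tcp_rot: [0.992, 0.13, 0.0, 0.0]
contact_force: [1.9, -1.3, 0.6]
gripper_width: 0.2
finger_force: 1.0
```

```bash
python3 -c "
from h import *
meas('w5')"
```

```text
w5 t 5.3 yellow n 2218 ptr deg 205.06 c [ 574.1 -297.9] tool phase 214.12 rad 168.6 F [ 1.9 -1.3  0.6]
```

step_arm(
  plan=[
    [-0.015, -0.05, 0, 0, 0, 0, 0],
    [-0.015, -0.05, 0, 0, 0, 0, 0],
    [-0.015, -0.05, 0, 0, 0, 0, 0],
    [-0.015, -0.05, 0, 0, 0, 0, 0],
    [-0.015, -0.05, 0, 0, 0, 0, 0],
    [-0.015, -0.05, 0, 0, 0, 0, 0],
    [-0.015, -0.05, 0, 0, 0, 0, 0],
    [-0.015, -0.05, 0, 0, 0, 0, 0],
    [-0.015, -0.05, 0, 0, 0, 0, 0],
    [-0.015, -0.05, 0, 0, 0, 0, 0],
  ],
)

```text
time: 6.18
tool_pos: [488.0, -360.6, 72.7]
tcp_rot: [0.992, 0.13, -0.0, -0.0]
contact_force: [2.3, -0.8, -0.1]
gripper_width: 0.2
finger_force: 1.0
```

```bash
python3 -c "
from h import *
meas('w6')"
```

```text
w6 t 6.18 yellow n 1977 ptr deg 200.99 c [ 571.4 -295.2] tool phase 210.56 rad 168.4 F [ 2.3 -0.8 -0.1]
```

step_arm(
  plan=[
    [-0.012, -0.05, 0, 0, 0, 0, 0],
    [-0.012, -0.05, 0, 0, 0, 0, 0],
    [-0.012, -0.05, 0, 0, 0, 0, 0],
    [-0.012, -0.05, 0, 0, 0, 0, 0],
    [-0.012, -0.05, 0, 0, 0, 0, 0],
    [-0.012, -0.05, 0, 0, 0, 0, 0],
    [-0.012, -0.05, 0, 0, 0, 0, 0],
    [-0.012, -0.05, 0, 0, 0, 0, 0],
    [-0.012, -0.05, 0, 0, 0, 0, 0],
    [-0.012, -0.05, 0, 0, 0, 0, 0],
  ],
)

```text
time: 7.07
tool_pos: [483.1, -351.6, 72.7]
tcp_rot: [0.992, 0.13, -0.0, 0.0]
contact_force: [2.1, -2.3, 0.6]
gripper_width: 0.0
finger_force: 1.0
```

```bash
python3 -c "
from h import *
meas('w7')"
```

```text
w7 t 7.07 yellow n 1784 ptr deg 196.82 c [ 569.3 -292.2] tool phase 207.06 rad 168.3 F [ 2.1 -2.3  0.6]
```

step_arm(
  plan=[
    [-0.01, -0.05, 0, 0, 0, 0, 0],
    [-0.01, -0.05, 0, 0, 0, 0, 0],
    [-0.01, -0.05, 0, 0, 0, 0, 0],
    [-0.01, -0.05, 0, 0, 0, 0, 0],
    [-0.01, -0.05, 0, 0, 0, 0, 0],
    [-0.01, -0.05, 0, 0, 0, 0, 0],
    [-0.01, -0.05, 0, 0, 0, 0, 0],
    [-0.01, -0.05, 0, 0, 0, 0, 0],
    [-0.01, -0.05, 0, 0, 0, 0, 0],
    [-0.01, -0.05, 0, 0, 0, 0, 0],
  ],
)

```text
time: 7.95
tool_pos: [478.6, -342.4, 72.7]
tcp_rot: [0.992, 0.13, -0.0, -0.0]
contact_force: [2.2, -1.5, -0.2]
gripper_width: 0.2
finger_force: 1.0
```

```bash
python3 -c "
from h import *
meas('w8')"
```

```text
w8 t 7.95 yellow n 1606 ptr deg 193.96 c [ 567.5 -289.2] tool phase 203.59 rad 168.5 F [ 2.2 -1.5 -0.2]
```

step_arm(
  plan=[
    [-0.007, -0.05, 0, 0, 0, 0, 0],
    [-0.007, -0.05, 0, 0, 0, 0, 0],
    [-0.007, -0.05, 0, 0, 0, 0, 0],
    [-0.007, -0.05, 0, 0, 0, 0, 0],
    [-0.007, -0.05, 0, 0, 0, 0, 0],
    [-0.007, -0.05, 0, 0, 0, 0, 0],
    [-0.007, -0.05, 0, 0, 0, 0, 0],
    [-0.007, -0.05, 0, 0, 0, 0, 0],
    [-0.007, -0.05, 0, 0, 0, 0, 0],
    [-0.007, -0.05, 0, 0, 0, 0, 0],
  ],
)

```text
time: 8.83
tool_pos: [474.7, -333.1, 72.7]
tcp_rot: [0.992, 0.13, 0.0, 0.0]
contact_force: [2.1, -1.8, 0.2]
gripper_width: 0.1
finger_force: 1.0
```

```bash
python3 -c "
from h import *
meas('w9')"
```

```text
w9 t 8.83 yellow n 1477 ptr deg 186.69 c [ 566.  -285.6] tool phase 200.17 rad 168.6 F [ 2.1 -1.8  0.2]
```

step_arm(
  plan=[
    [-0.004, -0.05, 0, 0, 0, 0, 0],
    [-0.004, -0.05, 0, 0, 0, 0, 0],
    [-0.004, -0.05, 0, 0, 0, 0, 0],
    [-0.004, -0.05, 0, 0, 0, 0, 0],
    [-0.004, -0.05, 0, 0, 0, 0, 0],
    [-0.004, -0.05, 0, 0, 0, 0, 0],
    [-0.004, -0.05, 0, 0, 0, 0, 0],
    [-0.004, -0.05, 0, 0, 0, 0, 0],
    [-0.004, -0.05, 0, 0, 0, 0, 0],
    [-0.004, -0.05, 0, 0, 0, 0, 0],
  ],
)

```text
time: 9.72
tool_pos: [471.3, -323.6, 72.7]
tcp_rot: [0.992, 0.13, -0.0, 0.0]
contact_force: [2.2, -1.1, 0.5]
gripper_width: -0.2
finger_force: 1.0
```

```bash
python3 -c "
from h import *
meas('w10')"
```

```text
w10 t 9.72 yellow n 1354 ptr deg 183.53 c [ 564.9 -282.1] tool phase 196.75 rad 168.8 F [ 2.2 -1.1  0.5]
```

step_arm(
  plan=[
    [0, -0.05, 0, 0, 0, 0, 0],
    [0, -0.05, 0, 0, 0, 0, 0],
    [0, -0.05, 0, 0, 0, 0, 0],
    [0, -0.05, 0, 0, 0, 0, 0],
    [0, -0.05, 0, 0, 0, 0, 0],
    [0, -0.05, 0, 0, 0, 0, 0],
    [0, -0.05, 0, 0, 0, 0, 0],
    [0, -0.05, 0, 0, 0, 0, 0],
    [0, -0.05, 0, 0, 0, 0, 0],
    [0, -0.05, 0, 0, 0, 0, 0],
  ],
)

```text
time: 10.6
tool_pos: [469.7, -315.9, 73.2]
tcp_rot: [0.992, 0.129, 0.001, 0.002]
contact_force: [3.2, -8.7, -2.0]
gripper_width: -0.2
finger_force: 4.6
```

```bash
python3 -c "
from h import *
meas('w11')"
```

```text
w11 t 10.6 yellow n 1361 ptr deg 184.94 c [ 565.2 -281.1] tool phase 194.05 rad 168.4 F [ 3.2 -8.7 -2. ]
```

Force has risen to about 9 N and the pointer has stopped, so the screw is home. I'll push on carefully through the click.

step_arm(
  plan=[
    [0, -0.04, 0, 0, 0, 0, 0],
    [0, -0.04, 0, 0, 0, 0, 0],
    [0, -0.04, 0, 0, 0, 0, 0],
    [0, -0.04, 0, 0, 0, 0, 0],
    [0, -0.04, 0, 0, 0, 0, 0],
    [0, -0.04, 0, 0, 0, 0, 0],
    [0, -0.04, 0, 0, 0, 0, 0],
    [0, -0.04, 0, 0, 0, 0, 0],
    [0, -0.04, 0, 0, 0, 0, 0],
    [0, -0.04, 0, 0, 0, 0, 0],
  ],
)

```text
time: 11.48
tool_pos: [467.9, -308.0, 73.3]
tcp_rot: [0.992, 0.129, 0.001, 0.002]
contact_force: [6.8, -7.4, -1.4]
gripper_width: 0.3
finger_force: 3.9
```

```bash
python3 -c "
from h import *
meas('w12')"
```

```text
w12 t 11.48 yellow n 1395 ptr deg 184.93 c [ 565.5 -281.8] tool phase 191.29 rad 168.3 F [ 6.8 -7.4 -1.4]
```

step_arm(
  plan=[
    [0, -0.05, 0, 0, 0, 0, 0],
    [0, -0.05, 0, 0, 0, 0, 0],
    [0, -0.05, 0, 0, 0, 0, 0],
    [0, -0.05, 0, 0, 0, 0, 0],
    [0, -0.05, 0, 0, 0, 0, 0],
    [0, -0.05, 0, 0, 0, 0, 0],
    [0, -0.05, 0, 0, 0, 0, 0],
    [0, -0.05, 0, 0, 0, 0, 0],
    [0, -0.05, 0, 0, 0, 0, 0],
    [0, -0.05, 0, 0, 0, 0, 0],
  ],
)

```text
time: 12.37
tool_pos: [465.0, -297.9, 73.2]
tcp_rot: [0.992, 0.129, 0.001, 0.002]
contact_force: [4.6, -6.3, -1.0]
gripper_width: -0.5
finger_force: 3.2
```

```bash
python3 -c "
from h import *
meas('w13')"
```

```text
w13 t 12.37 yellow n 1380 ptr deg 187.11 c [ 565.3 -282.6] tool phase 187.78 rad 169.5 F [ 4.6 -6.3 -1. ]
```

View pics/w13.png

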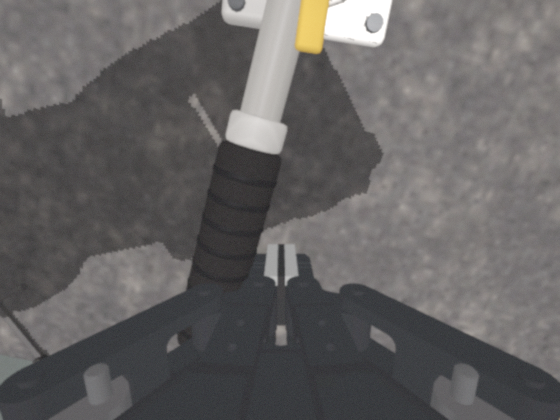

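The click has happened: the force eased from about 10 N to 7.8 N, and the handle now stands about 0.11 rad past the pointer, whose tip is at (312,45). I'll back off and retreat.

step_arm(
  plan=[
    [0, 0.2, 0, 0, 0, 0, 0],
    [0, 0.4, 0, 0, 0, 0, 0],
    [0, 0.5, 0, 0, 0, 0, 0],
    [0, 0.5, 0, 0, 0, 0, 0],
    [0, 0.5, 0, 0, 0, 0, 0],
    [0, 0.3, -0.5, 0, 0, 0, 0],
    [0, 0, -1, 0, 0, 0, 0],
    [0, 0, -1, 0, 0, 0, 0],
    [0, 0, -1, 0, 0, 0, 0],
    [0, 0, -1, 0, 0, 0, 0],
  ],
)

```text
time: 13.25
tool_pos: [476.5, -343.8, 163.5]
tcp_rot: [0.992, 0.129, -0.0, -0.0]
contact_force: [-0.0, -0.5, 0.1]
gripper_width: 0.1
finger_force: 0.0
```

step_arm(
  plan=[
    [-0.5, 0, -0.8, 0, 0, 0, 0],
    [-0.5, 0, -0.8, 0, 0, 0, 0],
    [-0.5, 0, -0.5, 0, 0, 0, 0],
    [-0.5, 0, 0, 0, 0, 0, 0],
    [-0.5, 0, 0, 0, 0, 0, 0],
    [-0.5, 0, 0, 0, 0, 0, 0],
    [-0.5, 0, 0, 0, 0, 0, 0],
    [-0.3, 0, 0, 0, 0, 0, 0],
    [0, 0, 0, 0, 0, 0, 0],
    [0, 0, 0, 0, 0, 0, 0],
  ],
)

```text
time: 14.08
tool_pos: [402.9, -362.7, 204.5]
tcp_rot: [0.992, 0.129, -0.0, -0.0]
contact_force: [-0.3, 0.2, -0.1]
gripper_width: -0.1
finger_force: 0.0
```

```bash
python3 - <<'E'
from h import *
meas("w14")
im=cv2.imread("pics/w14.png"); t=save("top","top14")[:,:,::-1]
cv2.imwrite("pics/j14.png",cv2.resize(np.hstack([t,im]),(800,300)))
E
```

```text
Traceback (most recent call last):
  File "h.py", line 18, in meas
    k,l,st,_=cv2.connectedComponentsWithStats(m); i=1+np.argmax(st[1:,4]); p=np.argwhere(l==i)[:,::-1]
                                                      ~~~~~~~~~^^^^^^^^^^
ValueError: attempt to get argmax of an empty sequence
```

View pics/w14.png

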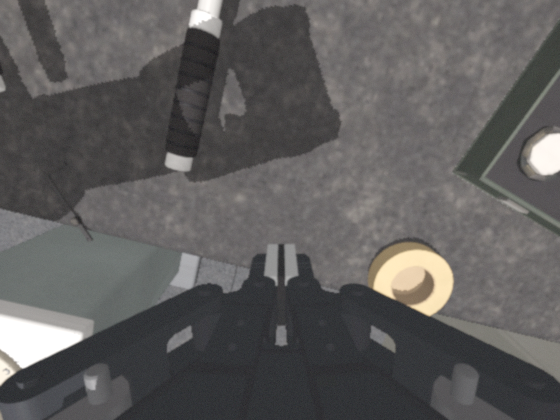

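The grip is free, running from (205,30) to (180,160), but the head is out of view. I'll move forward and up to check the angle.

step_arm(
  plan=[
    [0.5, 0, -0.3, 0, 0, 0, 0],
    [0.5, 0, -0.3, 0, 0, 0, 0],
    [0.5, 0, -0.3, 0, 0, 0, 0],
    [0.5, 0, -0.3, 0, 0, 0, 0],
    [0.5, 0, -0.3, 0, 0, 0, 0],
    [0.5, 0, -0.3, 0, 0, 0, 0],
    [0.5, 0, -0.3, 0, 0, 0, 0],
    [0.5, 0, -0.3, 0, 0, 0, 0],
    [0.5, 0, 0, 0, 0, 0, 0],
    [0, 0, 0, 0, 0, 0, 0],
  ],
)

```text
time: 14.97
tool_pos: [491.6, -338.8, 252.4]
tcp_rot: [0.991, 0.13, 0.0, -0.0]
contact_force: [0.3, 0.9, -0.3]
gripper_width: 0.2
finger_force: 0.0
```

```bash
python3 - <<'E'
from h import *
meas("w15")
im=cv2.imread("pics/w15.png"); cv2.imwrite("pics/c15.png",cv2.resize(im[:280,60:340],(560,560),interpolation=cv2.INTER_CUBIC))
E
```

```text
w15 t 14.97 yellow n 726 ptr deg 188.32 c [ 589.2 -278.8] tool phase 204.28 rad 155.1 F [ 0.3  0.9 -0.3]
```

View pics/c15.png

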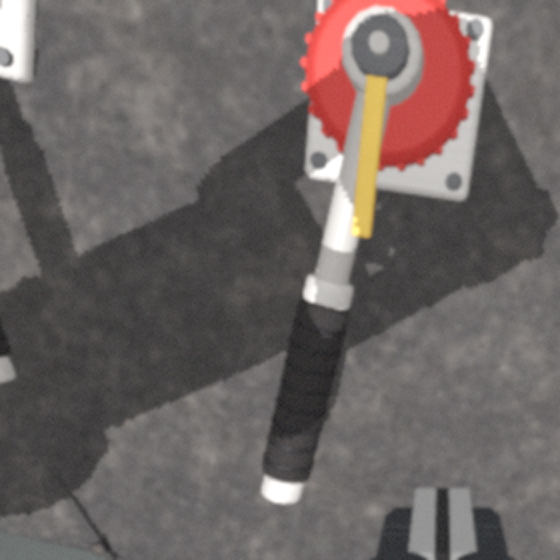

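```bash
python3 - <<'E'
from h import *
f=lambda u,v,z:wray((u/2+60,v/2),z)[:2]
def a(p,q): d=q-p; return np.arctan2(d[1],d[0])%(2*np.pi)
print("handle",a(f(328,292,82),f(281,490,82)),"pointer",a(f(376,80,90),f(364,235,90)))
print(f(304,391,82))
E
```

```text
handle 3.1189646012496537 pointer 3.2886266682176584
[ 471.79323492 -271.14412844]
```

The handle is about 0.12–0.17 rad past the pointer, well inside the 0.06–0.30 window. The screw is home, the tool is clear, and the blue wrench was never approached.

```bash
python3 -c "
from bench import ticket
print(ticket.job_done())"
```

```text
the job is handed in; nothing more can be done
None
```

I handed the job in at about 15 s: the red screw was turned home and the wrench clicked, with its handle measured 0.12–0.17 rad past the pointer; the arm was clear and the blue wrench was never approached, but no verdict came back.

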